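Raise the telescopic price-card mast and hold it up

ROBOT

A 6-joint arm with a two-finger parallel gripper is mounted at the origin on a cart in front of the work surface, level with it; the furniture and walls round the work are solid. World frame = base frame: x ahead of the robot, y to its left, z up, the work surface at z = 0. Lengths are in m, angles in rad, forces in N, time in s.
With the tool pointing down it reaches from about 0.425 to 0.95 m from the base axis. Payload 3.5 kg.
Tool frame: the origin (TCP) lies on the centre line of the jaws, within the pads' length; the fingertips stand nose_length ahead of it and the grasp point (between the pads) lies 5 mm behind it (nose_length is the distance from the TCP to the fingertips, in m); z points along the fingers, y is the line along which they close (so a half turn about z gives the same grasp; the last joint's range is limited). The gripper opens to 85 mm and grips with 20 to 120 N. Pads are 22 mm wide; open, the fingers measure 114 mm over their backs; the gripper's body (76 mm by 85 mm) begins 54 mm behind the grasp point. The pads swing forward as they close: fully open they stand 13 mm farther back than shut.
Start: joints at [-1.379, 0.286, 1.577, -0, 1.279, -0.15], TCP at [0.226, -0.636, 0.245] pointing down, gripper open.
Joint ranges: [-2.77, 2.77], [-0.9, 2.22], [0.21, 2.48], [-1.53, 4.67], [0.24, 2.81], [-2.84, 2.84]. Speed limits (rad/s): [2.79, 2.79, 3.14, 3.14, 3.14, 3.14].

INTERFACE

Orientations are given as a rotation vector (axis times angle).
In Python, from station import read_state, camera, get_calibration, hand_in, nose_length gives the robot as it stands. The module is installed in compiled form; this text tells all that it offers.
- The arm moves only by the shell command python3 -m pendant 'ROWS'. ROWS is JSON, one flat list of numbers, 5 for each row, row after row: the closure, from -1 (fully open) to 1 (shut), then the shift along the tool's x, y, z in m, then the turn about the tool's z in degrees. In form: [gripper, x, y, z, spin, gripper, x, y, z, spin, ...]. A call has 1 to 8 rows; each row is the pose to reach, as a shift and turn from the pose commanded when the call began, along the tool's axes at that moment; what a row does not reach only later rows make up. A row lasts 1/10 s, in which the tool goes at most 50 mm and 8.59 degrees, less where a joint would pass 70% of its speed; a pose out of reach is approached as far as the arm can. A call with a gripper value outside its range is refused whole. The fingers move at their own pace and stop on an object; the grip force is fixed at half the most. Time passes only in rows, so rows that repeat a pose let the fingers close. It gives the time, the measured TCP pose, the force, the opening and the grip force at its end, in the units of the state.
- read_state(): the state, without advancing time (a new reading comes with each control period).
- camera(name): name is "scene" or "top"; returns the picture (384x512x3 uint8, red, green, blue); there is no depth.
- get_calibration(name): a dict with "fx", "fy", "cx", "cy" (pixels), "xyz" and "attitude" of the camera in the world. Camera axes: x right, y down, z forward; pixel columns grow to the right and rows downward; lengths in m; the calibration is good to about 2 mm. A picture is of the moment at which its call begins. get_calibration takes no time and is no camera call.
- hand_in(): hands the job in; it is judged then, once.
The state is a dict: "time_s": time; "joint_pos": joint angles; "joint_vel": joint speeds; "tau": joint torques, N m; "tool_pos": TCP position; "ee_rot": TCP orientation; "ft_force": force on the tool from outside, world axes, zero at the start; "ft_torque": the same for the moment, N m; "finger_gap": finger opening in m; "gripper_force": force on a finger pad.
Only numpy, scipy, OpenCV 4.12 (cv2) and the standard library are available. Lean on these libraries where they do the work, as an engineer would, in place of code of your own. Each camera call takes 0.05 s, during which the arm holds its last target. There are 200 camera calls.

TASK

Unlock the telescopic price-card mast on the counter: turn its crank wheel by the knob one full turn anticlockwise (seen from above), as far as it goes. Then grip the head of the mast so that the button in its side is squeezed in, and pull it straight up past the first stop to the second stop, where both tubes are fully out. Finish while still holding it up there with the button squeezed in (it sinks when let go), and do not disturb the other things on the counter.

Things in the scene. Friction and masses are not known exactly. Their poses are not given: they have to be found in the camera images.
- stand: Fixed grey plinth of the mast, 110 (x) x 285 (y) x 40 mm high, origin at the centre of its underside on the counter. The telescopic mast stands on it at +85 mm along its own y, the crank wheel at -85 mm along its own y. Everything on it is bolted down and turns with it.
- wheel_axis (a point): Point on the vertical axis of the crank wheel, at the height of the middle of the knob (88 mm above the counter). The wheel is an open aluminium ring with three spokes, 100 mm across, its top 66 mm above the counter.
- knob_center (a point): Middle of the upright black crank knob, 20 mm thick and 42 mm high (67 to 109 mm above the counter), standing on the wheel's rim 45 mm from the wheel's axis. It spins freely about its own upright axis, so it can be gripped from above and carried round the circle without turning the gripper. With the wheel joint at 0 it lies at the plinth's -x side of the axis.
- wheel (a joint): Turn of the crank wheel in rad, growing anticlockwise seen from above. It starts between 0 and 0.3 (locked) and stops at 6.6. From about 5.7 on the lock rod is clear of the mast. Friction about 0.06 N m (1.5 N at the knob); it stays where it is left.
- head_center (a point): Middle of the black grip head on top of the mast: a block 30 (x) x 34 (y) x 44 mm high, its axes those of the plinth, centre 141 mm above the counter when the mast is down, travelling straight up with the mast (281 mm at the second stop). Grip it from above along the plinth's y so that one finger squeezes the button.
- button_face (a point): Centre of the outer face of the round steel release button, 20 mm across, in the middle of the head's +y side; it stands 8 mm out of that side (25 mm from the mast's axis), so head and button together are 42 mm wide.
- button (a joint): How far the button is pressed in, in m: 0 out, 0.006 fully in. Spring of 3 N at the start of the stroke and 6 N fully in, so an ordinary grip presses it. Its hook holds the mast down until it is about 0.004 in, and catches again when released near the bottom.
- inner_tube (a joint): How far the inner tube with the head is drawn out of the middle tube, in m, 0 to 0.070. It comes out first (about 3 N); its end is the first stop.
- mid_tube (a joint): How far the middle tube is drawn out of the fixed tube, in m, 0 to 0.070. It follows after the first stop (about 6 N altogether); its end is the second stop. The mast sinks slowly by its own weight when let go.
- jar: Bystander: closed glass sugar jar, 81 mm across, 163 mm high, left of the stand; origin at the centre of its underside.
- drink_can: Bystander: drink can, 66 mm across, 115 mm high, right of the stand; origin at the centre of its underside.
- doughnut: Bystander: glazed doughnut, 100 mm across, 40 mm high, close behind the stand; origin at the centre of its underside.
- tape: Bystander: roll of tape lying flat, 104 mm across, 25 mm high, close in front of the stand; origin at the centre of its underside.
- fruit: Bystander: apple, 77 mm, right of the stand; origin at its underside.
- scissors: Bystander: scissors lying flat, 206 x 84 x 11 mm, in front of the stand; origin at the centre of their underside.
- head: The moving head with its button and card frame; origin on the mast's axis, 25 mm below the head's centre. A blank white card frame, 119 mm wide (y) and 69 mm high, stands on its +x side (away from the robot), 50 to 58 mm from the mast's axis, its top edge 16 mm above the head's centre, joined by a flat bracket low on the head.

How it is judged:
By the outcome, as a careful person would: the job done as asked, in the order asked, and still so for the second after the job is handed in, while the arm keeps its last pose, push and grip.
It also fails if it takes over 61 s, if anything falls off the work surface, if the arm or the gripper's body presses on something with over 40 N, if the wrist force passes 120 N, or if a joint passes its speed limit or range.

## Working session

There is one attempt and no reset: what is moved stays moved. The work goes in short steps, Python scripts to look and compute and a shell command to move; the robot and the scene stay as the last step left them, time stands still between calls to the robot, and variables do not carry over. Pictures are saved under pics/ and viewed, at most 10 in all, crops included, and the job is handed in when it is done.

```bash
mkdir -p pics
python3 - <<'E'
from station import *
import cv2
s=read_state();print({k:s[k] for k in('time_s','tool_pos','ee_rot','finger_gap','ft_force')},nose_length() if callable(nose_length) else nose_length)
for n in('scene','top'):
    im=camera(n);cv2.imwrite(f'pics/{n}0.png',im[:,:,::-1]);print(n,get_calibration(n))
E
```

```text
{'time_s': 0.0, 'tool_pos': array([ 0.22616322, -0.63532344,  0.24393032]), 'ee_rot': array([-3.09352005e+00, -5.33872850e-01,  5.55985951e-05]), 'finger_gap': 0.08520591796854389, 'ft_force': array([ 0.49588702,  0.03072702, -1.01431781])} 0.014
scene {'fx': 478.01582240439416, 'fy': 478.01582240439416, 'cx': 252.91483065782487, 'cy': 188.10702017402267, 'xyz': array([-0.53225819, -0.82948871,  0.98273915]), 'attitude': array([-1.94065647,  1.00108125, -0.55149599])}
top {'fx': 443.5707251881478, 'fy': 443.5707251881478, 'cx': 258.2901808393717, 'cy': 193.66896927957495, 'xyz': array([-0.36771976,  0.18011188,  1.45001842]), 'attitude': array([-1.6506564 ,  2.11766336, -0.66993762])}
```

View pics/scene0.png

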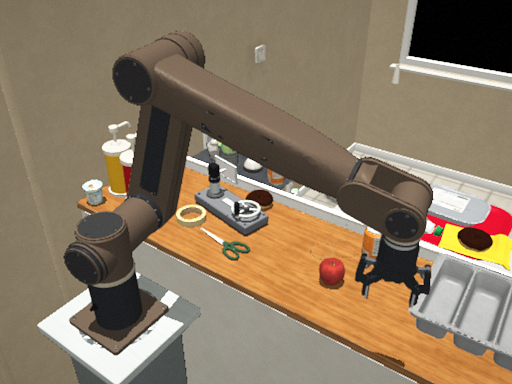

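View pics/top0.png

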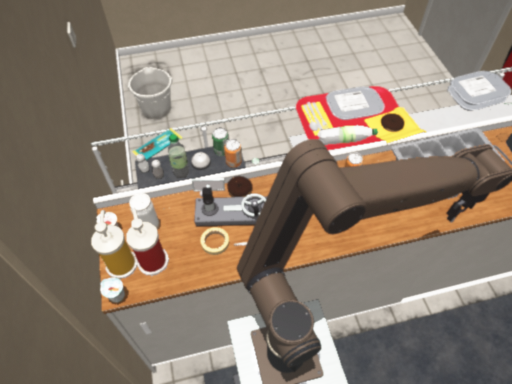

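Scene view: mast head near (214,175), wheel near (247,211), knob near (237,208). Top view: head near (208,195), wheel near (255,206), partly beside the arm. I'll enlarge both side by side.

Run:
```python
import cv2,numpy as np
a=cv2.imread('pics/scene0.png')[150:240,180:280];b=cv2.imread('pics/top0.png')[165:255,185:285]
f=lambda i:cv2.resize(i,(400,360),interpolation=cv2.INTER_CUBIC)
cv2.imwrite('pics/c0.png',np.hstack([f(a),f(b)]))
```

```text
(no output)
```

View pics/c0.png

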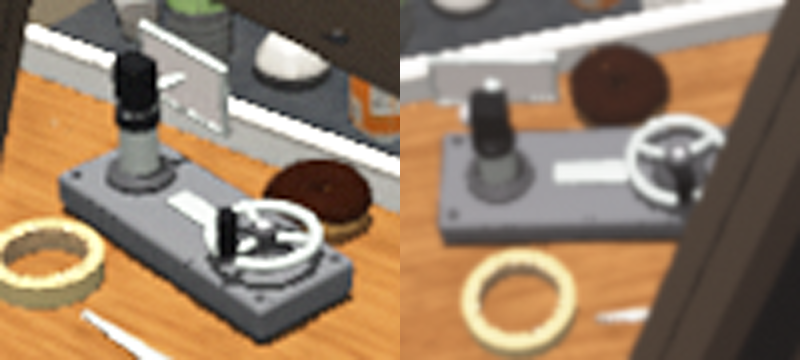

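The crop shows the plinth's top-face corners in the scene view at about (62,180), (265,322), (352,265), with the knob spanning (228,208)-(228,258). In the top half, the plinth's left corners are at (443,137) and (443,228) and the wheel centre is near (680,155).

```bash
cat > h.py <<'E'
import numpy as np,cv2
from station import *
from scipy.spatial.transform import Rotation as R
def ray(n,u,v):
    c=get_calibration(n);d=R.from_rotvec(c['attitude']).apply([(u-c['cx'])/c['fx'],(v-c['cy'])/c['fy'],1]);return c['xyz'],d/np.linalg.norm(d)
def onz(n,u,v,z):
    o,d=ray(n,u,v);return o+d*(z-o[2])/d[2]
def tri(p,q):
    (o,d),(a,e)=ray('scene',*p),ray('top',*q);t=np.linalg.lstsq(np.c_[d,-e],a-o,rcond=None)[0]
    return (o+d*t[0]+a+e*t[1])/2,np.linalg.norm(o+d*t[0]-a-e*t[1])
def proj(n,P):
    c=get_calibration(n);p=R.from_rotvec(c['attitude']).inv().apply(np.array(P)-c['xyz']);return p[0]/p[2]*c['fx']+c['cx'],p[1]/p[2]*c['fy']+c['cy']
E
python3 - <<'E'
from h import *
np.set_printoptions(precision=4,suppress=True)
S=lambda u,v:(180+(u+.5)/4-.5,150+(v+.5)/4-.5)
T=lambda u,v:(185+(u-400+.5)/4-.5,165+(v+.5)/4-.5)
for n,p in dict(L=(62,180),F=(265,322),Rr=(352,265)).items(): print(n,onz('scene',*S(*p),.04))
for n,p in dict(BL=(443,137),FL=(443,228)).items(): print('top',n,onz('top',*T(*p),.04))
print('knob mid',onz('scene',*S(228,234),.088)); print('wheel s',onz('scene',*S(264,232),.064))
print('wheel t',onz('top',*T(678,158),.064))
print('head top s',onz('scene',*S(135,55),.163),'t',onz('top',*T(489,93),.163))
print('knob top t',onz('top',*T(683,168),.109))
E
```

```text
L [0.531  0.1871 0.04  ]
F [ 0.4662 -0.0885  0.04  ]
Rr [ 0.5733 -0.1016  0.04  ]
top BL [0.6311 0.1806 0.04  ]
top FL [0.5294 0.1975 0.04  ]
knob mid [ 0.4943 -0.0307  0.088 ]
wheel s [ 0.5419 -0.0324  0.064 ]
wheel t [ 0.5364 -0.0297  0.064 ]
head top s [0.5819 0.1361 0.163 ] t [0.5812 0.1327 0.163 ]
knob top t [ 0.4954 -0.0246  0.109 ]
```

```bash
cat >> h.py <<'E'
np.set_printoptions(precision=4,suppress=True)
def st():
    s=read_state();M=R.from_rotvec(s['ee_rot']).as_matrix()
    print('t',s['time_s'],'p',s['tool_pos'],'ty deg',np.degrees(np.arctan2(M[1,1],M[0,1])),'tz',M[:,2],'gap',s['finger_gap'],'F',s['ft_force'],'g',s['gripper_force']);return s,M
def to(P):
    s,M=st();print('shift tool',M.T@(np.array(P)-s['tool_pos']))
E
python3 -m pendant '[-1,0.033,-0.034,0,8,-1,0.066,-0.068,0,16,-1,0.099,-0.102,0,24,-1,0.132,-0.136,0,32,-1,0.165,-0.17,0,33,-1,0.198,-0.204,0,33,-1,0.23,-0.24,0,33,-1,0.23,-0.24,0,33]'
python3 -c "
from h import *
to((.495,-.03,.19))"
```

```text
time_s: 0.9
tool_pos: [0.3638, -0.3279, 0.2446]
ee_rot: [-3.119, 0.358, 0.001]
ft_force: [0.0, -1.0, -0.5]
finger_gap: 0.085
gripper_force: 0.0
t 0.9 p [ 0.3638 -0.3279  0.2446] ty deg -103.09755368435499 tz [-0.0001  0.0026 -1.    ] gap 0.08496086501468128 F [ 0.0153 -0.9983 -0.4895] g 0.0
shift tool [ 0.0603 -0.3198  0.0553]
```

```bash
python3 -m pendant '[-1,0.008,-0.045,0,0,-1,0.017,-0.09,0,0,-1,0.025,-0.135,0,0,-1,0.034,-0.18,0,0,-1,0.042,-0.225,0.01,0,-1,0.05,-0.27,0.02,0,-1,0.06,-0.32,0.04,0,-1,0.06,-0.32,0.055,0]'
python3 - <<'E'
from h import *
to((.495,-.03,.09))
a=camera('scene');b=camera('top')
f=lambda i:cv2.resize(i,(400,360),interpolation=cv2.INTER_CUBIC)
cv2.imwrite('pics/scene1.png',a[:,:,::-1]);cv2.imwrite('pics/top1.png',b[:,:,::-1])
cv2.imwrite('pics/c1.png',np.hstack([f(a[150:240,180:280]),f(b[165:255,185:285])])[:,:,::-1])
E
```

```text
time_s: 1.7
tool_pos: [0.4962, -0.0318, 0.1897]
ee_rot: [-3.12, 0.359, -0.001]
ft_force: [0.4, 0.2, -0.4]
finger_gap: 0.085
gripper_force: 0.0
t 1.7 p [ 0.4962 -0.0318  0.1897] ty deg -103.12576279295517 tz [ 0.0007  0.001  -1.    ] gap 0.08504830658677306 F [ 0.3818  0.1561 -0.3631] g 0.0
shift tool [-0.0017 -0.0014  0.0997]
```

View pics/c1.png

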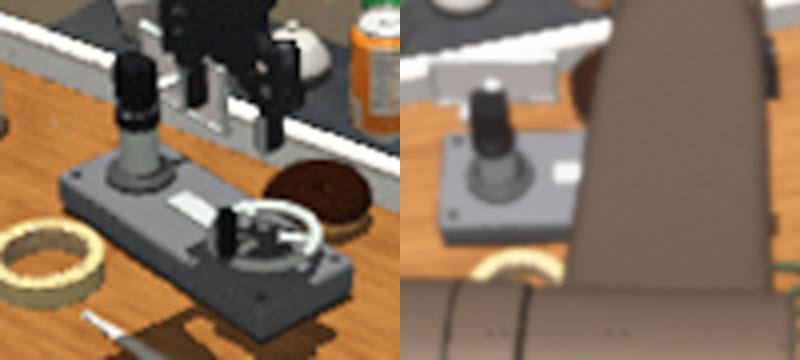

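In the scene crop, the open fingertips are at (197,105) and (272,148), so their midpoint is (235,127), right above the knob at (228,233). The approach is consistent, so I descend and close.

```bash
python3 -c "
from h import *
for z in(.176,.189):
  u,v=proj('scene',(.4962,-.0318,z));print((u-180+.5)*4-.5,(v-150+.5)*4-.5)"
python3 -m pendant '[-1,-0.001,-0.001,0.03,0,-1,-0.001,-0.001,0.06,0,-1,-0.001,-0.001,0.085,0,-1,-0.001,-0.001,0.1,0,-1,-0.001,-0.001,0.1,0]'
python3 - <<'E'
from h import *
a=camera('scene')
cv2.imwrite('pics/c2.png',cv2.resize(a[150:240,180:280],(600,540),interpolation=cv2.INTER_CUBIC)[:,:,::-1])
E
```

```text
228.40368264843244 142.69731667633687
228.08798790809578 128.83261582527598
time_s: 2.3
tool_pos: [0.4927, -0.0351, 0.0885]
ee_rot: [-3.119, 0.37, 0.008]
ft_force: [0.9, -1.3, -0.5]
finger_gap: 0.0852
gripper_force: 0.0
```

View pics/c2.png

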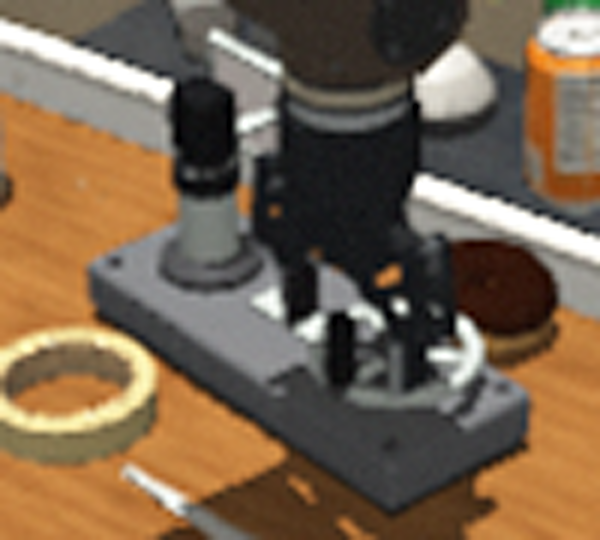

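The knob at (342,350) sits between the fingers, whose tips are at (300,320) and (405,385). Their midpoint is about 8 mm off toward the plinth's -y. I shift and close.

```bash
python3 -m pendant '[-1,-0.001,-0.008,0,0,-0.3,-0.001,-0.008,0,0,0.3,-0.001,-0.008,0,0,1,-0.001,-0.008,0,0,1,-0.001,-0.008,0,0,1,-0.001,-0.008,0,0,1,-0.001,-0.008,0,0,1,-0.001,-0.008,0,0]'; python3 -m pendant '[1,0,0,0,0,1,0,0,0,0]'
python3 -c "
from h import *
st()"
```

```text
time_s: 3.15
tool_pos: [0.4955, -0.0262, 0.0908]
ee_rot: [-3.12, 0.367, -0.0]
ft_force: [-1.4, 0.7, 3.6]
finger_gap: 0.0171
gripper_force: 58.7
time_s: 3.35
tool_pos: [0.4954, -0.0261, 0.0908]
ee_rot: [-3.12, 0.367, -0.0]
ft_force: [-1.9, 1.0, 5.3]
finger_gap: 0.0174
gripper_force: 58.8
t 3.35 p [ 0.4954 -0.0261  0.0908] ty deg -103.41781376036849 tz [ 0.0001  0.0001 -1.    ] gap 0.017427061214833617 F [-1.907   0.9842  5.2935] g 58.79127366224566
```

Run:
```python
from h import *
a=camera('scene')
cv2.imwrite('pics/c3.png',cv2.resize(a[175:230,205:270],(780,600),interpolation=cv2.INTER_CUBIC)[:,:,::-1])
```

```text
(no output)
```

View pics/c3.png

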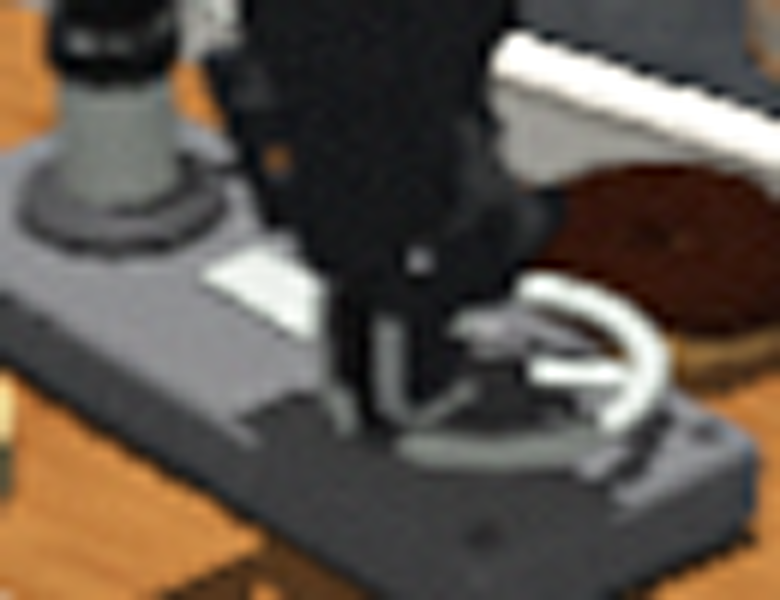

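The knob at (375,380) is between the pads with a finger either side, so the grip is good. I start turning.

```bash
python3 -m pendant '[1,0.003,0.011,0,0,1,0.009,0.022,0,0,1,0.017,0.03,0,0,1,0.027,0.036,0,0,1,0.027,0.036,0,0]'
python3 -c "
from h import *
st()"
```

```text
time_s: 3.9
tool_pos: [0.5157, -0.0679, 0.0908]
ee_rot: [-3.118, 0.37, -0.007]
ft_force: [4.0, 3.5, 2.7]
finger_gap: 0.0176
gripper_force: 59.7
t 3.9 p [ 0.5157 -0.0679  0.0908] ty deg -103.53189821893947 tz [ 0.0047  0.0011 -1.    ] gap 0.01756628517012245 F [3.9789 3.5455 2.7223] g 59.731992159286165
```

```bash
python3 -m pendant '[1,0.011,0.003,0,0,1,0.023,0.003,0,0,1,0.034,0,0,0,1,0.045,-0.005,0,0,1,0.045,-0.005,0,0]'
python3 -m pendant '[1,0.008,-0.008,0,0,1,0.014,-0.018,0,0,1,0.017,-0.03,0,0,1,0.017,-0.03,0,0]'
python3 -c "
from h import *
st()"
```

```text
time_s: 4.4
tool_pos: [0.5588, -0.0713, 0.0907]
ee_rot: [-3.116, 0.367, 0.004]
ft_force: [-2.5, 8.7, 8.4]
finger_gap: 0.0169
gripper_force: 60.5
time_s: 4.8
tool_pos: [0.582, -0.0471, 0.0907]
ee_rot: [-3.12, 0.365, 0.003]
ft_force: [-2.5, 3.3, 7.3]
finger_gap: 0.0175
gripper_force: 60.3
t 4.8 p [ 0.582  -0.0471  0.0907] ty deg -103.33804765514051 tz [-0.0019  0.0002 -1.    ] gap 0.017504066173863176 F [-2.4702  3.281   7.3202] g 60.34510044501076
```

```bash
python3 -m pendant '[1,0,-0.012,0,0,1,-0.003,-0.023,0,0,1,-0.009,-0.033,0,0,1,-0.017,-0.042,0,0,1,-0.027,-0.048,0,0,1,-0.038,-0.051,0,0,1,-0.05,-0.051,0,0,1,-0.05,-0.051,0,0]'
python3 -c "
from h import *
s,M=st();p=s['tool_pos'][:2]-[.5401,-.0312];print(np.hypot(*p),np.degrees(np.arctan2(p[1],p[0])))"
```

```text
time_s: 5.6
tool_pos: [0.5424, 0.0149, 0.0908]
ee_rot: [-3.119, 0.366, 0.005]
ft_force: [-0.7, 4.3, 8.4]
finger_gap: 0.0173
gripper_force: 60.5
t 5.6 p [0.5424 0.0149 0.0908] ty deg -103.38291333771076 tz [-0.0032  0.0017 -1.    ] gap 0.017263222559407918 F [-0.6639  4.341   8.3763] g 60.52327901713397
0.04615708562458031 87.09016615621637
```

```bash
python3 -m pendant '[1,-0.011,0.003,0,0,1,-0.022,0.009,0,0,1,-0.03,0.017,0,0,1,-0.036,0.027,0,0,1,-0.039,0.038,0,0,1,-0.039,0.05,0,0,1,-0.039,0.05,0,0]'
python3 -c "
from h import *
s,M=st();p=s['tool_pos'][:2]-[.5401,-.0312];print(np.hypot(*p),np.degrees(np.arctan2(p[1],p[0])))"
```

```text
time_s: 6.3
tool_pos: [0.4952, -0.0277, 0.0908]
ee_rot: [3.119, -0.369, 0.002]
ft_force: [3.4, -1.0, 5.1]
finger_gap: 0.0173
gripper_force: 60.2
t 6.3 p [ 0.4952 -0.0277  0.0908] ty deg -103.48942086112264 tz [ 0.0009 -0.0011 -1.    ] gap 0.01728777644217202 F [ 3.3747 -1.0278  5.0509] g 60.1741231863889
0.045010918885384124 175.5408924087309
```

```bash
python3 -m pendant '[1,0.001,0.003,0,0,1,0.001,0.006,0,0,1,0.002,0.009,0,0,1,0.002,0.009,0,0]'
python3 -m pendant '[1,0.001,0.003,0,0,1,0.001,0.003,0,0]'
python3 -m pendant '[1,0.001,0.003,0,0,1,0.001,0.003,0,0]'
python3 -c "
from h import *
s,M=st();p=s['tool_pos'][:2]-[.5401,-.0312];print(np.hypot(*p),np.degrees(np.arctan2(p[1],p[0])))"
```

```text
time_s: 6.7
tool_pos: [0.4954, -0.0346, 0.0907]
ee_rot: [-3.117, 0.369, 0.0]
ft_force: [3.2, 3.5, 7.9]
finger_gap: 0.0171
gripper_force: 60.3
time_s: 6.9
tool_pos: [0.4954, -0.035, 0.0907]
ee_rot: [-3.11, 0.372, 0.003]
ft_force: [3.9, 13.0, 9.3]
finger_gap: 0.0171
gripper_force: 60.7
time_s: 7.1
tool_pos: [0.4954, -0.0353, 0.0906]
ee_rot: [-3.104, 0.374, 0.005]
ft_force: [4.5, 23.9, 11.1]
finger_gap: 0.0173
gripper_force: 61.2
t 7.1 p [ 0.4954 -0.0353  0.0906] ty deg -103.73718202483722 tz [-0.0014  0.0159 -0.9999] gap 0.01729852037039254 F [ 4.5441 23.8518 11.1376] g 61.17183734146238
0.044938074823710844 -174.7129832999855
```

The wheel is at its stop: 18.2° past the full turn, with the force rising. I ease off, open and lift.

```bash
python3 -m pendant '[1,-0.001,-0.006,0,0,1,-0.001,-0.006,0,0,-1,-0.001,-0.006,0,0,-1,-0.001,-0.006,0,0,-1,-0.001,-0.006,0,0,-1,-0.001,-0.006,0,0,-1,-0.001,-0.006,0,0,-1,-0.001,-0.006,0,0]'
python3 -m pendant '[-1,0,0,-0.03,0,-1,0,0,-0.07,0,-1,0,0,-0.11,0,-1,0,0,-0.14,0,-1,0,0,-0.14,0]'
python3 - <<'E'
from h import *
to((.580,.1345,.23))
a=camera('scene')
cv2.imwrite('pics/c4.png',cv2.resize(a[150:240,180:280],(600,540),interpolation=cv2.INTER_CUBIC)[:,:,::-1])
E
```

```text
time_s: 7.9
tool_pos: [0.4958, -0.0357, 0.0901]
ee_rot: [-3.12, 0.367, 0.001]
ft_force: [-0.5, 0.2, 0.1]
finger_gap: 0.0852
gripper_force: 0.0
time_s: 8.4
tool_pos: [0.4989, -0.0364, 0.2363]
ee_rot: [3.118, -0.367, 0.017]
ft_force: [1.1, -0.9, 0.9]
finger_gap: 0.0851
gripper_force: 0.0
t 8.4 p [ 0.4989 -0.0364  0.2363] ty deg -103.41504701036865 tz [ 0.0105 -0.003  -0.9999] gap 0.08513839088955344 F [ 1.113  -0.8909  0.857 ] g 0.0
shift tool [ 0.0392 -0.185   0.0066]
```

View pics/c4.png

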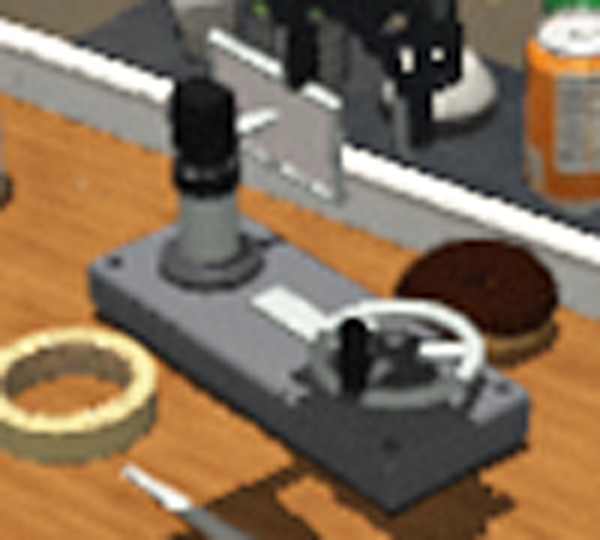

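The knob stayed at (352,357), next to its start angle and just past it, and nothing else moved. The head's middle is about (204,122) in this crop.

```bash
python3 -c "
from h import *
print(onz('scene',213.6,169.9,.141))"
python3 -m pendant '[-1,0.008,-0.035,0,0,-1,0.016,-0.075,0,0,-1,0.024,-0.115,0,0,-1,0.032,-0.155,0,0,-1,0.039,-0.184,0,0,-1,0.039,-0.184,0,0,-1,0.039,-0.184,0,0]'
python3 - <<'E'
from h import *
to((.580,.1345,.136))
a=camera('scene');b=camera('top')
f=lambda i:cv2.resize(i,(400,400),interpolation=cv2.INTER_CUBIC)
cv2.imwrite('pics/c5.png',np.hstack([f(a[130:210,175:255]),f(b[150:230,170:250])])[:,:,::-1])
E
```

```text
[0.5758 0.1314 0.141 ]
time_s: 9.15
tool_pos: [0.5758, 0.1345, 0.2282]
ee_rot: [3.119, -0.365, -0.006]
ft_force: [0.5, 0.8, 0.2]
finger_gap: 0.0855
gripper_force: 0.0
t 9.15 p [0.5758 0.1345 0.2282] ty deg -103.34151088800456 tz [-0.0039 -0.0007 -1.    ] gap 0.08554101973773925 F [0.4928 0.8431 0.1537] g 0.0
shift tool [ 0.0044 -0.0011  0.0922]
```

View pics/c5.png

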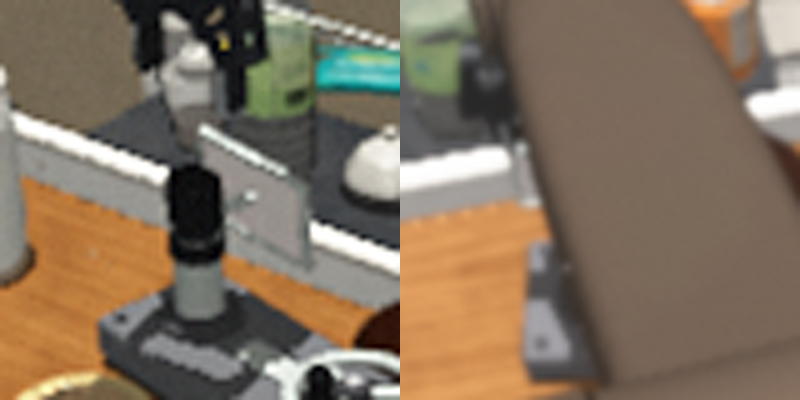

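The finger midpoint at (192,85) is above the head at (194,200). The jar at the left edge is clear. I descend and grip.

```bash
python3 -m pendant '[-1,0.002,-0.001,0.03,0,-1,0.002,-0.001,0.06,0,-1,0.002,-0.001,0.08,0,-1,0.002,-0.001,0.092,0,-1,0.002,-0.001,0.092,0,-1,0.002,-0.001,0.092,0]'
python3 -c "
from h import *
st()"
python3 -m pendant '[-0.3,0,0,0,0,0,0,0,0,0,0.3,0,0,0,0,1,0,0,0,0,1,0,0,0,0,1,0,0,0,0,1,0,0,0,0,1,0,0,0,0]'
python3 - <<'E'
from h import *
st()
a=camera('scene')
cv2.imwrite('pics/c6.png',cv2.resize(a[130:210,175:255],(560,560),interpolation=cv2.INTER_CUBIC)[:,:,::-1])
E
```

```text
time_s: 9.85
tool_pos: [0.5794, 0.1343, 0.1392]
ee_rot: [-3.12, 0.368, -0.002]
ft_force: [0.3, -0.3, 0.6]
finger_gap: 0.0854
gripper_force: 0.0
t 9.85 p [0.5794 0.1343 0.1392] ty deg -103.46559452963207 tz [ 0.0011  0.     -1.    ] gap 0.08540749807892206 F [ 0.2888 -0.315   0.5664] g 0.0
time_s: 10.65
tool_pos: [0.5802, 0.1361, 0.1404]
ee_rot: [-3.117, 0.367, -0.005]
ft_force: [-0.9, 3.2, 5.1]
finger_gap: 0.0348
gripper_force: 61.5
t 10.65 p [0.5802 0.1361 0.1404] ty deg -103.41896177932219 tz [ 0.0038  0.0029 -1.    ] gap 0.03484074908865573 F [-0.873   3.1924  5.0683] g 61.52095913887024
```

View pics/c6.png

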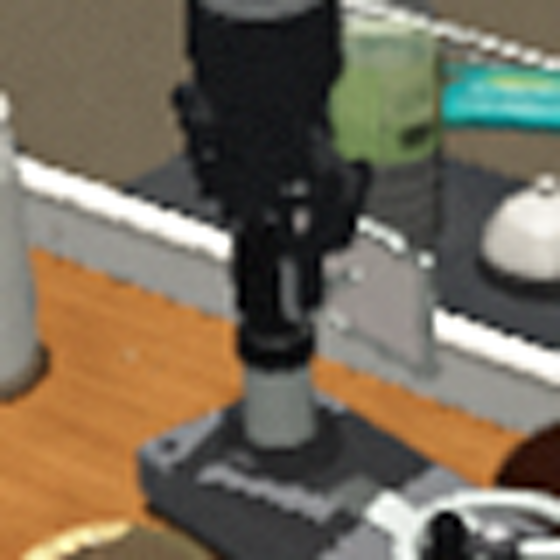

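Gap 34.8 mm (the knob also read about 2.7 mm small): the head is held at about 36–37 mm, button pressed in. I pull up.

```bash
python3 -m pendant '[1,0,0,-0.005,0,1,0,0,-0.01,0,1,0,0,-0.015,0,1,0,0,-0.02,0,1,0,0,-0.02,0]'
python3 -m pendant '[1,0,0,-0.01,0,1,0,0,-0.02,0,1,0,0,-0.03,0,1,0,0,-0.04,0,1,0,0,-0.05,0,1,0,0,-0.06,0,1,0,0,-0.07,0,1,0,0,-0.07,0]'
python3 -c "
from h import *
st()"
```

```text
time_s: 11.2
tool_pos: [0.5801, 0.1362, 0.1588]
ee_rot: [-3.116, 0.367, -0.006]
ft_force: [3.1, 4.9, -2.1]
finger_gap: 0.0349
gripper_force: 60.5
time_s: 12.0
tool_pos: [0.58, 0.1361, 0.2288]
ee_rot: [-3.116, 0.366, -0.006]
ft_force: [4.4, 4.8, -2.2]
finger_gap: 0.0345
gripper_force: 62.0
t 12.0 p [0.58   0.1361 0.2288] ty deg -103.41408543479284 tz [ 0.0042  0.0035 -1.    ] gap 0.034543885131977176 F [ 4.4364  4.8235 -2.2045] g 61.97080314159393
```

```bash
python3 -m pendant '[1,0,0,-0.01,0,1,0,0,-0.02,0,1,0,0,-0.03,0,1,0,0,-0.04,0,1,0,0,-0.047,0,1,0,0,-0.047,0]'
python3 -m pendant '[1,0,0,-0.003,0,1,0,0,-0.005,0,1,0,0,-0.005,0]'
python3 -m pendant '[1,0,0,-0.002,0,1,0,0,-0.002,0]'
python3 -m pendant '[1,0,0,-0.002,0,1,0,0,-0.002,0]'
```

```text
time_s: 12.6
tool_pos: [0.58, 0.1361, 0.2752]
ee_rot: [-3.116, 0.366, -0.006]
ft_force: [5.1, 4.2, -1.7]
finger_gap: 0.0348
gripper_force: 61.9
time_s: 12.9
tool_pos: [0.58, 0.1361, 0.2791]
ee_rot: [-3.116, 0.366, -0.005]
ft_force: [5.7, 4.2, -4.2]
finger_gap: 0.0351
gripper_force: 61.7
time_s: 13.1
tool_pos: [0.58, 0.1361, 0.2805]
ee_rot: [-3.116, 0.366, -0.005]
ft_force: [6.9, 5.1, -4.9]
finger_gap: 0.0346
gripper_force: 61.7
time_s: 13.3
tool_pos: [0.5799, 0.1361, 0.2807]
ee_rot: [-3.116, 0.366, -0.003]
ft_force: [8.7, 4.6, -11.0]
finger_gap: 0.035
gripper_force: 61.7
```

The second stop is reached at +140 mm: the force rises and the height no longer grows. A small extra pull, then a look.

```bash
python3 -m pendant '[1,0,0,-0.001,0,1,0,0,-0.001,0,1,0,0,-0.001,0,1,0,0,-0.001,0,1,0,0,-0.001,0,1,0,0,-0.001,0]'
python3 - <<'E'
from h import *
a=camera('scene')
cv2.imwrite('pics/c7.png',cv2.resize(a[100:260,160:360],(800,600))[:,:,::-1])
E
```

```text
time_s: 13.9
tool_pos: [0.5799, 0.1361, 0.2806]
ee_rot: [-3.116, 0.366, -0.002]
ft_force: [9.2, 5.5, -12.6]
finger_gap: 0.0349
gripper_force: 61.5
```

View pics/c7.png

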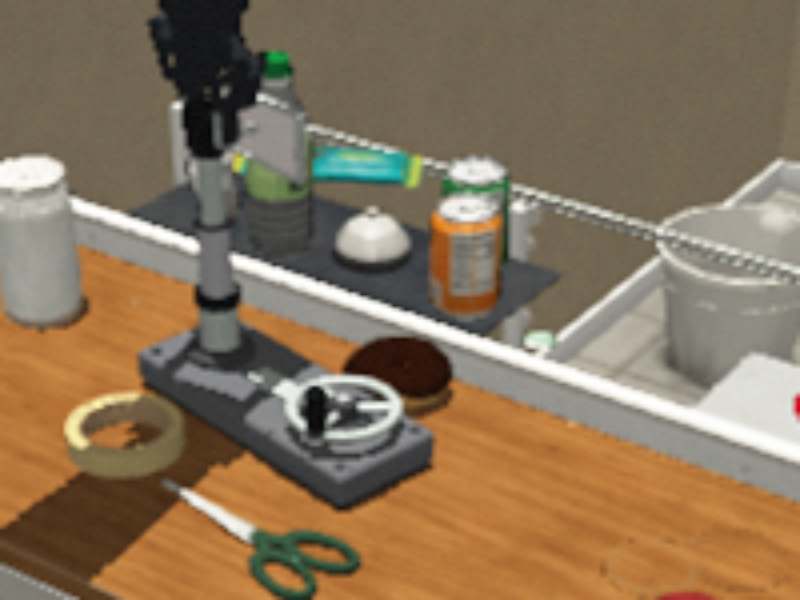

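The picture shows both tubes fully out below the held head (200,130) and the knob still at (316,410). The jar, tape, scissors and doughnut are where they were.

```bash
python3 -c "
from station import hand_in;print(hand_in())"
```

```text
the job is handed in; nothing more can be done
None
```

I turned the wheel anticlockwise to its stop and pulled the mast up 140 mm to the second stop; I handed the job in at about 14 s, still holding the head, with the button pressed in as judged from the finger gap.

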